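# Fit a bayonet filler cap to the vent position and hold it

## Robot

A 6-joint arm with a two-finger parallel gripper is mounted at the origin on the work surface. World frame = base frame: x ahead of the robot, y to its left, z up, the work surface at z = 0. Lengths are in m, angles in rad, forces in N, time in s.
With the tool pointing down it reaches from about 0.35 to 0.8 m from the base axis. Payload 7.3 kg.
Tool frame: the origin (TCP) lies between the finger pads; the fingertips stand 25 mm ahead of it and the grasp point (between the pads) lies 6 mm ahead of it (r.tip_extent is the distance from the TCP to the fingertips, in m); z points along the fingers, y is the line along which they close (so a half turn about z gives the same grasp; the last joint's range is limited). The gripper opens to 85 mm and grips with 20 to 120 N. Pads are 22 mm wide; open, the fingers measure 114 mm over their backs; the gripper's body (76 mm by 85 mm) begins 54 mm behind the grasp point. The pads swing forward as they close: fully open they stand 13 mm farther back than shut.
Start: joints at [-1.473, 0.342, 1.524, -0, 1.275, -0.146], TCP at [0.127, -0.509, 0.222] pointing down, gripper open.
Joint ranges: [-2.53, 2.53], [-0.77, 2.02], [0.04, 2.7], [-1, 4.14], [0.28, 2.66], [-3.11, 3.11]. Speed limits (rad/s): [2.57, 2.57, 3.14, 3.14, 3.14, 3.14].

## Interface

Orientations are given as a unit quaternion [x, y, z, w].
In Python, from workcell import r, command_gripper, optics gives the robot as it stands. The module is installed in compiled form; this text tells all that it offers. Calls block until the motion is done:
- r.reach(position, orientation): joint-space move of the TCP to a pose.
- r.move_straight(position, orientation=None, speed=0.15, max_force=None): straight line of the TCP; orientation=None keeps the orientation; speed is the mean speed in m/s. With max_force (N) it stops when the force on the tool has changed by that much, and returns True; else False.
- r.movej(angles): joint-space move.
- command_gripper(opening, force=None): finger opening in m; force is the grip in N (None keeps the last); returns when the fingers have stopped.
- r.hold(seconds).
- r.solve_ik(position, orientation): joint angles nearest the present ones, or None.
- r.read_state(): the state.
- optics.get_image(name): name is "scene" or "top" or "wrist"; returns (picture, depth): 420x560x3 uint8, red, green, blue; 420x560 float32, m along the optical axis (not along the pixel's ray), 0 where there is no reading.
- optics.camera_model(name): a dict with "K" (3x3 intrinsics, pixels), "k1" (the pictures are not rectified: a ray, as slopes to the right and down, at radius r is drawn at 1 + k1 r^2 times it, then the intrinsics apply), "R" (3x3) and "t" (3): a world point X has camera coordinates R X + t; the wrist camera has in their place "tool_from_camera" (4x4, takes a point from camera to tool coordinates, whose origin is the TCP and whose axes are the flange's). Camera axes: x right, y down, z forward; pixel columns grow to the right and rows downward; lengths in m; the calibration is good to about 2 mm. A picture is of the moment at which its call begins: read the wrist's pose just before it. camera_model takes no time and is no camera call.
A pose or a line that the arm cannot do raises r.PlanningError and nothing moves.
- r.finish_job(): hands the job in; it is judged then, once.
The state is a dict: "time_s": time; "joint_positions": joint angles; "dq": joint speeds; "tau": joint torques, N m; "eef_pos": TCP position; "eef_rot": TCP orientation; "contact_force": force on the tool from outside, world axes, zero at the start; "torque": the same for the moment, N m; "grip_width": finger opening in m; "grip_force": force on a finger pad.
Only numpy, scipy, OpenCV 4.12 (cv2) and the standard library are available. Lean on these libraries where they do the work, as an engineer would, in place of code of your own. Each camera call takes 0.05 s, during which the arm holds its last target. There are 200 camera calls.

## Task

Lift the loose dust plug off the power unit's filler neck and set it down, without dropping it, in the empty parts bin. Then fit the bayonet filler cap into the neck: enter its lugs through the notches, press it down against the sprung seal and turn it clockwise half way towards lock, well short of the click, so that the tank can still vent. The job finishes with the gripper still holding the cap at that half-way position, not letting go; leave the other things on the bench as they are.

Things in the scene. Friction and masses are not known exactly. Their poses are not given: they have to be found in the camera images.
- tank: the power unit, fixed: grey reservoir 240 mm (x) by 260 mm (y), its lid 158 mm above the bench, lying behind the loose cap. Origin: centre of its underside. Filler neck at 60 mm to its -x and 35 mm to its +y from the middle of the lid; electric motor along its +x half, up to 295 mm above the bench; valve block 60 mm high at -x, -y (95 mm from the middle)
- neck: filler neck on the lid, fixed: steel tube 66 mm across, on a bolted aluminium flange 100 mm across, 6 mm thick. Origin: centre of the flange's underside, z up. Two steel lips, 5 mm thick, narrow the mouth to a 42 mm hole, except at two notches at the neck's own +x and -x, 13 mm wide and reaching 28 mm from the axis, where the cap's lugs go in. Bore clear for 29 mm below the rim
- rim (a point): on the neck's axis at the top of the lips, 35 mm above the neck's origin, same axes. A rubber seal ring 65 mm across rings the mouth, its top 4 mm above this point; it springs down 3 mm (2.4 N at first, 6 N fully down). Cap pressed fully down: its origin is 12 mm below this point. The lugs clear the lips when it is 10 mm or more below
- notch (a point): middle of the +x notch, level with the rim, 24.5 mm from the axis. From entry (cap's x in line with the notches) the cap turns only clockwise seen from above, as stops beneath the lips allow: a sprung pin is met at about 0.97 rad and clicks behind the lug at about 1.5 rad (locked), stop right after. Half way is 0.75 rad
- half_mark (a point): the dot on the flange that marks half way, 0.75 rad clockwise from the +x notch, 40.5 mm from the axis, 9 mm above the neck's origin; another lies across the neck. A long raised rib on the flange marks each notch (entry), a pair of ribs marks locked. The cap's wing points at the mark it has reached
- plug: loose dust plug of black plastic, about 30 g, sitting in the neck's mouth on the seal. Origin: centre of its underside, z up. A round flange 62 mm across lies 12 to 16 mm above the origin, a tapered stem below it (28 to 34 mm across), and a round grip knob 22 mm across from 16 to 40 mm above the origin. Lifts straight out
- cap: loose steel bayonet filler cap, about 150 g, standing on its stem in front of the power unit. Origin: centre of the stem's underside, z up. Stem 36 mm across, 13 mm long; two lugs at its foot along the cap's +x and -x, 52 mm tip to tip, 8 mm wide, 5 mm high; disc 62 mm across, 13 to 23 mm up; wing grip along x, 56 mm long, 12 mm thick, 23 to 45 mm up. A half turn makes no difference
- bin_empty: empty grey steel parts bin, fixed, 170 mm (x) by 130 mm (y) outside, walls and floor 3 mm thick, 65 mm high with the front (-x) 60 mm cut down to 35 mm and a blank paper label on the front. Origin: centre of its underside, z up; the inner floor is 3 mm above it. The same kind of bin on the other side is full of fittings
- bin_full: the same bin, fixed, filled with brass fittings to about 45 mm; not used
- elbow: bystander: loose brass elbow fitting, 50 x 26 x 48 mm, origin under its block, one arm up, one along its +x
- adapter: bystander: loose steel hex adapter standing upright, 44 mm across, 50 mm high, origin at the centre of its underside
- wrench: bystander: wrench 200 mm long lying along its x, origin at its underside's middle
- gauge: bystander: round pressure gauge 64 mm across lying on its back, 28 mm high, brass stem to its -x, origin at the centre of its underside
- spray: bystander: spray can 54 mm across, 170 mm high, origin at the centre of its underside
- jar: bystander: white jar 56 mm across, 70 mm high, origin at the centre of its underside
- wing_end (a point): top edge of one end of the cap's wing: 28 mm to the cap's +x and 45 mm up from its origin, on the cap
Mind the look-alikes: they are no part of the job. Leave any orange look-alike of the cap alone.

How it is judged:
By the outcome, as a careful person would: the job done as asked, in the order asked, and still so for the second after the job is handed in, while the arm keeps its last pose, push and grip.
It also fails if it takes over 59 s, if anything falls off the work surface, if the arm or the gripper's body presses on something with over 40 N, if the wrist force passes 120 N, or if a joint passes its speed limit or range.

## Working session

There is one attempt and no reset: what is moved stays moved. The work goes in short steps, each a Python script; the robot and the scene stay as the last script left them, time stands still between calls to the robot, and variables do not carry over. Pictures are saved under pics/ and viewed, at most 10 in all, crops included, and the job is handed in when it is done.

```bash
mkdir -p pics
cat > h.py <<'E'
import numpy as np, cv2
from workcell import r, command_gripper, optics
from scipy.spatial.transform import Rotation as Ro
def grab(name):
    s=r.read_state(); im,d=optics.get_image(name); m=optics.camera_model(name)
    if 'R' in m: R=np.array(m['R']);t=np.array(m['t']); A=R.T; b=-R.T@t
    else:
        T=np.array(m['tool_from_camera']); Rt=Ro.from_quat(s['eef_rot']).as_matrix()
        A=Rt@T[:3,:3]; b=Rt@T[:3,3]+np.array(s['eef_pos'])
    return im,d,np.array(m['K']),m['k1'],A,b
def cloud(g):
    im,d,K,k1,A,b=g
    v,u=np.mgrid[:d.shape[0],:d.shape[1]]
    p=np.stack([u,v],-1).reshape(-1,1,2).astype(float)
    s=cv2.undistortPoints(p,K,np.array([k1,0,0,0.]))[:,0]
    X=np.c_[s,np.ones(len(s))]*d.reshape(-1,1)
    W=(X@A.T+b).reshape(*d.shape,3); W[d==0]=np.nan
    return W
def onplane(g,u,v,z):
    im,d,K,k1,A,b=g
    s=cv2.undistortPoints(np.array([[[u,v]]],float),K,np.array([k1,0,0,0.]))[0,0]
    ray=A@np.r_[s,1]; return b+ray*(z-b[2])/ray[2]
def save(name,im,scale=1,roi=None):
    if roi: im=im[roi[1]:roi[3],roi[0]:roi[2]]
    cv2.imwrite('pics/'+name,cv2.resize(im[...,::-1],None,fx=scale,fy=scale,interpolation=cv2.INTER_CUBIC))
def down(a):  # tool z down, tool y (closing line) at world angle a
    y=np.array([np.cos(a),np.sin(a),0]); z=np.array([0,0,-1.]); x=np.cross(y,z)
    return Ro.from_matrix(np.c_[x,y,z]).as_quat()
E
python3 - <<'E'
from h import *
import pickle
for n in('top','scene'):
    g=grab(n); pickle.dump(g,open(n+'.pkl','wb')); save(n+'0.png',g[0],1.4)
print(r.read_state()['eef_rot'],r.read_state()['time_s'],optics.camera_model('wrist')['tool_from_camera'])
E
```

```text
[ 9.92580181e-01  1.21589931e-01  1.31237633e-05 -6.88169113e-04] 0.1 [[ 5.88126850e-04 -9.56833421e-01 -2.90636301e-01  7.42567684e-02]
 [ 9.99999376e-01  2.86823600e-04  1.07930109e-03 -1.93111124e-04]
 [-9.49350003e-04 -2.90636754e-01  9.56832993e-01 -1.51890502e-01]
 [ 0.00000000e+00  0.00000000e+00  0.00000000e+00  1.00000000e+00]]
```

View pics/top0.png

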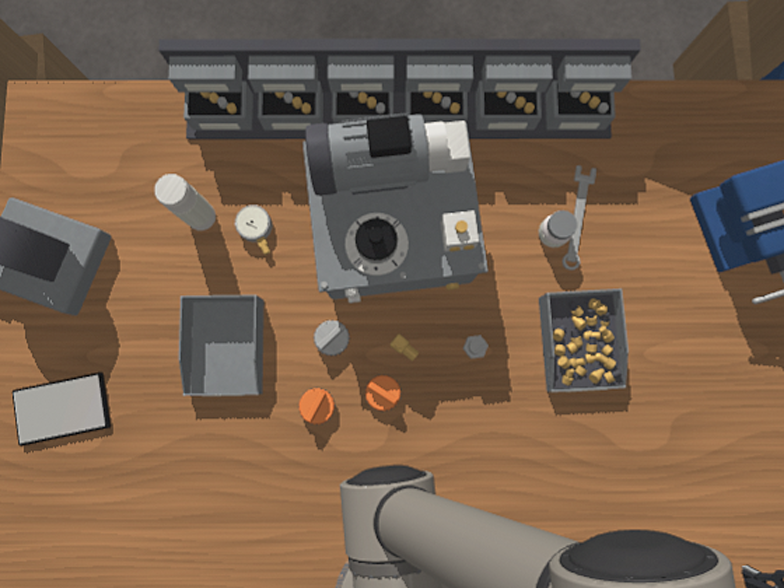

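View pics/scene0.png

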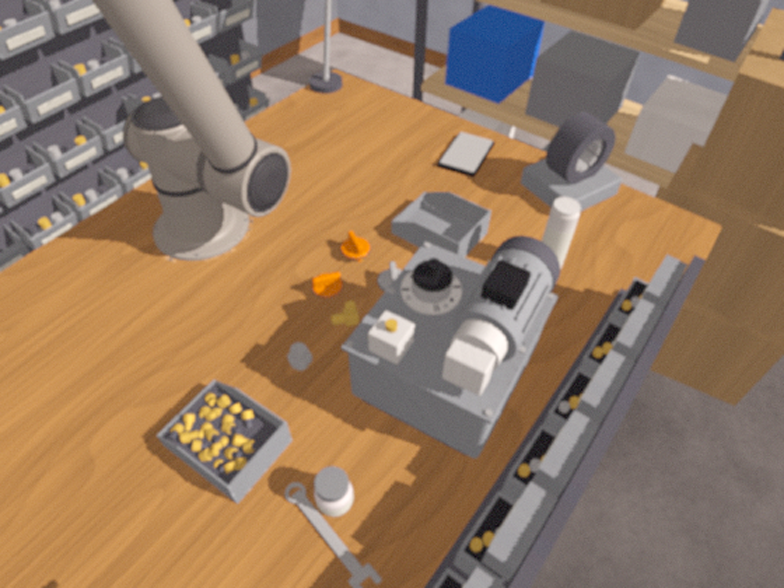

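The top view shows, in 784x588 pixels, the plug in the neck at (377,240), the steel cap at (331,337), the empty bin at (222,345), and two orange decoys at (317,405) and (383,393). Next I'll take coarse positions from the depth data.

Run:
```python
from h import *
import pickle
g=pickle.load(open('top.pkl','rb')); W=cloud(g)
def med(u,v,n=1):
    u=int(u/1.4);v=int(v/1.4); return np.nanmedian(W[v-n:v+n+1,u-n:u+n+1].reshape(-1,3),0).round(4)
for k,p in dict(knob=(377,240),cap=(331,337),binfloor=(222,370),lid=(340,215),lid2=(430,270),valve=(450,215),bench=(280,320),motor=(380,170)).items(): print(k,med(*p))
def near(c,rad,z0,z1):
    m=(np.hypot(W[...,0]-c[0],W[...,1]-c[1])<rad)&(W[...,2]>z0)&(W[...,2]<z1); return W[m]
k=med(377,240)
for z0,z1,R in((.215,.24,.02),(.2,.215,.04),(.160,.170,.06)):
    P=near(k,R,z0,z1); print(z0,len(P), P.mean(0) if len(P) else 0, cv2.minEnclosingCircle(P[:,:2].astype(np.float32)) if len(P) else 0)
c=med(331,337)
for z0,z1 in((.015,.03),(.035,.05)):
    P=near(c,.045,z0,z1); print(z0,len(P),P.mean(0),cv2.minAreaRect(P[:,:2].astype(np.float32)))
b=med(222,345)
P=near(b,.15,.055,.075);print('binrim',len(P),cv2.minAreaRect(P[:,:2].astype(np.float32)))
P=near(b,.15,.028,.075);print('binrim',len(P),cv2.minAreaRect(P[:,:2].astype(np.float32)))
P=near(b,.05,0,.01);print('floor',P.mean(0))
P=near(k,.3,.150,.166); print('lid',len(P),cv2.minAreaRect(P[:,:2].astype(np.float32)))
```

```text
knob [0.5815 0.0358 0.223 ]
cap [0.4518 0.1198 0.0442]
binfloor [0.3951 0.319  0.0017]
lid [0.6385 0.0977 0.1569]
lid2 [ 0.5493 -0.0469  0.1567]
valve [ 0.6257 -0.0749  0.2019]
bench [ 0.4858  0.216  -0.001 ]
motor [0.6804 0.0312 0.2502]
0.215 92 [0.58994808 0.03706993 0.22354227] ((0.5905563235282898, 0.03746272623538971), 0.011005915701389313)
0.2 297 [0.58997208 0.03637013 0.2016532 ] ((0.5909121632575989, 0.03735269606113434), 0.030465058982372284)
0.16 800 [0.58286223 0.03588775 0.1634677 ] ((0.5816488265991211, 0.03559766337275505), 0.05995115637779236)
0.015 372 [0.45151214 0.11970493 0.02189241] ((0.4523355960845947, 0.11987626552581787), (0.062277961522340775, 0.06024927273392677), 71.67430114746094)
0.035 118 [0.4522337  0.12023648 0.04330834] ((0.4523371458053589, 0.12040144205093384), (0.012340203858911991, 0.05498422309756279), 42.27804183959961)
binrim 311 ((0.4568691551685333, 0.31111252307891846), (0.13275575637817383, 0.13198865950107574), 0.8527892827987671)
binrim 881 ((0.4379979372024536, 0.31083428859710693), (0.1705673635005951, 0.13204853236675262), 0.787284255027771)
floor [0.44021104 0.32042815 0.00275593]
lid 7099 ((0.6540483236312866, 0.009463801980018616), (0.2496882677078247, 0.2704639136791229), 6.688713073730469)
```

Run:
```python
from h import *
import pickle
for a in(-83,97):
  for p in((.59,.037,.229),(.59,.037,.33),(.452,.12,.052),(.44,.31,.06)):
    q=r.solve_ik(p,down(np.radians(a))); print(a,p,None if q is None else np.round(q,2))
r.reach([.52,.037,.36],down(np.radians(-83)))
g=grab('wrist'); pickle.dump(g,open('w1.pkl','wb')); save('w1.png',g[0],1.4)
print(r.read_state()['time_s'],r.read_state()['eef_pos'])
```

```text
-83 (0.59, 0.037, 0.229) [-0.07  0.46  1.32 -0.    1.36  1.38]
-83 (0.59, 0.037, 0.33) [-0.07  0.42  1.12 -0.    1.61  1.38]
-83 (0.452, 0.12, 0.052) [ 0.1   0.46  1.89 -0.    0.79  1.54]
-83 (0.44, 0.31, 0.06) [ 0.47  0.55  1.69 -0.    0.9   1.92]
97 (0.59, 0.037, 0.229) [-0.07  0.46  1.32 -0.    1.36 -1.76]
97 (0.59, 0.037, 0.33) [-0.07  0.42  1.12 -0.    1.61 -1.76]
97 (0.452, 0.12, 0.052) [ 0.1   0.46  1.89 -0.    0.79 -1.6 ]
97 (0.44, 0.31, 0.06) [ 0.47  0.55  1.69 -0.    0.9  -1.22]
2.5917 [0.52002954 0.03624437 0.35974967]
```

View pics/w1.png

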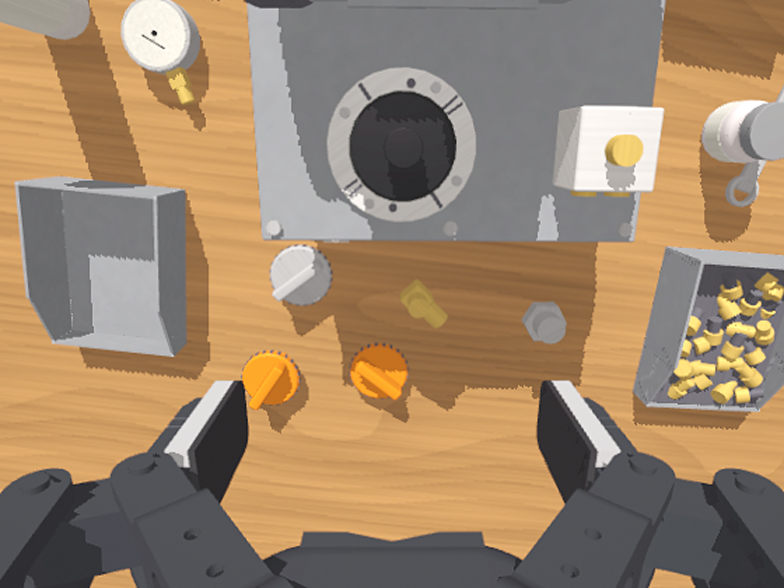

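The wrist view shows single ribs (notches) at (364,92) and (437,199), black half-way dots at (410,83) and (393,208), and paired ribs at (453,104) and (352,195). Clockwise the order is rib, dot, pair, which matches the description. The cap wing runs from (276,295) to (322,258).

Run:
```python
from h import *
import pickle
g=pickle.load(open('w1.pkl','rb')); W=cloud(g)
zf=.166
P={k:onplane(g,u/1.4,v/1.4,zf)[:2] for k,(u,v) in dict(rib=(364,92),rib2=(437,199),dot=(410,83),dot2=(393,208),pair=(453,104),pair2=(352,195)).items()}
for a,b in(('rib','rib2'),('dot','dot2'),('pair','pair2')):
    d=P[a]-P[b]; print(a,(P[a]+P[b])/2,np.linalg.norm(d),np.arctan2(d[1],d[0]))
def near(c,rad,z0,z1):
    m=(np.hypot(W[...,0]-c[0],W[...,1]-c[1])<rad)&(W[...,2]>z0)&(W[...,2]<z1); return W[m]
f=lambda P:P[:,:2].astype(np.float32)
for z0,z1,R in((.217,.24,.02),(.195,.21,.04),(.160,.170,.06)):
    Q=near((.59,.037),R,z0,z1); print(len(Q),Q.mean(0),cv2.minEnclosingCircle(f(Q)))
for z0,z1 in((.018,.03),(.038,.05)):
    Q=near((.452,.12),.045,z0,z1); print(len(Q),Q.mean(0),cv2.minAreaRect(f(Q)),cv2.minEnclosingCircle(f(Q)))
rc=cv2.boxPoints(cv2.minAreaRect(f(Q))); print(rc)
```

```text
rib [0.59176677 0.03837325] 0.08448226019984138 0.739779541679299
dot [0.59140808 0.03851306] 0.08122008969814262 -0.01322598140909024
pair [0.58946953 0.03819502] 0.08923703169506664 -0.7293489564014458
658 [0.59170933 0.03900324 0.22521411] ((0.5916857719421387, 0.038869306445121765), 0.01113616768270731)
4143 [0.59273625 0.03888543 0.20079853] ((0.5919057726860046, 0.03891216963529587), 0.033253125846385956)
4339 [0.59412832 0.03943396 0.16445291] ((0.589682400226593, 0.03755541890859604), 0.05991983786225319)
1104 [0.45665701 0.12134922 0.02257799] ((0.4550718665122986, 0.12169647961854935), (0.062120601534843445, 0.06059083342552185), 52.272884368896484) ((0.4542616307735443, 0.1220150738954544), 0.032061945647001266)
348 [0.45486224 0.12129268 0.04416435] ((0.45367440581321716, 0.12173217535018921), (0.012444759719073772, 0.05531756579875946), 42.86570739746094) ((0.45363494753837585, 0.12169557064771652), 0.027807531878352165)
[[0.4302979  0.13777171]
 [0.46792948 0.09722669]
 [0.4770509  0.10569264]
 [0.43941933 0.14623766]]
```

Run:
```python
from h import *
def st(l): s=r.read_state(); print(l,round(s['time_s'],2),np.round(s['eef_pos'],4),np.round(s['contact_force'],1),round(s['grip_width'],4),round(s['grip_force'],1))
a=np.radians(97); q=down(a)
command_gripper(.05)
r.reach([.5918,.0388,.30],q); st('above')
print(r.move_straight([.5918,.0388,.229],speed=.08,max_force=8)); st('down')
command_gripper(.015,25); st('grip')
zg=r.read_state()['eef_pos'][2]
r.move_straight([.5918,.0388,.31],speed=.1); st('lift')
im=grab('wrist')[0]; save('w2.png',im,1.2)
print('zg',zg)
```

```text
above 5.67 [0.5918 0.0388 0.3001] [-0.1 -0.   0.7] 0.0502 0.0
False
down 6.72 [0.5921 0.0388 0.2296] [-1.   0.4  0.3] 0.0504 0.0
grip 7.15 [0.5919 0.0388 0.2291] [-0.2  0.2 -0. ] 0.015 0.0
lift 8.11 [0.5915 0.0388 0.3092] [-0.7  0.1 -0.5] 0.0147 0.0
zg 0.22910669377522128
```

View pics/w2.png

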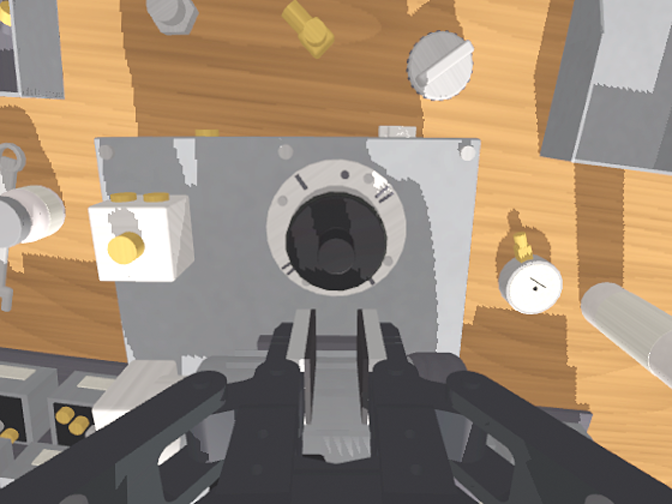

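The fingers closed on nothing: the knob is still in the neck at (335,255), and the fingertips sit near (335,313). I'll check the geometry before retrying.

Run:
```python
from h import *
import pickle
g=grab('wrist'); W=cloud(g); pickle.dump(g,open('w2.pkl','wb'))
print(r.tip_extent, r.read_state()['eef_pos'],r.read_state()['eef_rot'])
im,d,K,k1,A,b=g
s=r.read_state()
def proj(X):
    c=A.T@(np.array(X)-b); return cv2.projectPoints(c.reshape(1,1,3),np.zeros(3),np.zeros(3),K,np.array([k1,0,0,0.]))[0].ravel()*1.2
e=np.array(s['eef_pos'])
for z in(.0,.006,.025): print(z,proj(e-[0,0,z]))
print('knob top',proj([.5918,.0388,.225]))
m=(np.hypot(W[...,0]-.59,W[...,1]-.038)<.02)&(W[...,2]>.217)&(W[...,2]<.235); Q=W[m]
print(len(Q),Q.mean(0),cv2.minEnclosingCircle(Q[:,:2].astype(np.float32)))
m=(np.hypot(W[...,0]-.59,W[...,1]-.038)<.05)&(W[...,2]>.24); Q=W[m]; print('fingers',len(Q),Q.min(0),Q.max(0))
for u in(305,312,365,372):
  for v in(316,325,340,360): print(u,v,W[int(v/1.2),int(u/1.2)].round(3),end=' ')
```

```text
0.025 [0.59150271 0.03881029 0.30908866] [-6.10392093e-02  9.98134995e-01  1.12126923e-04 -8.56820814e-04]
0.0 [335.62562071 320.42708023]
0.006 [335.64306708 313.840009  ]
0.025 [335.69145481 295.57521075]
knob top [335.71607818 256.34777004]
814 [0.59033027 0.03835208 0.22479362] ((0.5910679697990417, 0.03849194198846817), 0.011036914773285389)
fingers 40854 [ 0.56975838 -0.01186594  0.32018565] [0.60833354 0.08550312 0.41185766]
305 316 [0.582 0.027 0.327] 305 325 [0.582 0.027 0.334] 305 340 [0.582 0.028 0.345] 305 360 [0.582 0.029 0.356] 312 316 [0.581 0.03  0.329] 312 325 [0.581 0.03  0.335] 312 340 [0.585 0.03  0.339] 312 360 [0.591 0.031 0.341] 365 316 [0.579 0.047 0.328] 365 325 [0.579 0.047 0.334] 365 340 [0.579 0.046 0.346] 365 360 [0.58  0.046 0.356] 372 316 [0.579 0.05  0.329] 372 325 [0.579 0.049 0.334] 372 340 [0.579 0.049 0.344] 372 360 [0.58  0.048 0.355]
```

Run:
```python
from h import *
import pickle
g=pickle.load(open('w1.pkl','rb')); W=cloud(g)
m=(np.hypot(W[...,0]-.52,W[...,1]-.036)<.07)&(W[...,2]>.3); Q=W[m]; print('w1 tipmin z (TCP .360)',np.percentile(Q[:,2],[0,.5,2]))
g=grab('scene'); W=cloud(g); pickle.dump(g,open('s2.pkl','wb'))
m=(np.hypot(W[...,0]-.5915,W[...,1]-.0388)<.03)&(W[...,2]>.24); Q=W[m]; print('scene tip (TCP .309)',len(Q),Q.min(0),np.percentile(Q[:,2],[.5,2]))
save('s2.png',g[0],2,(200,100,480,320))
```

```text
w1 tipmin z (TCP .360) [0.38134529 0.38512717 0.39014881]
scene tip (TCP .309) 720 [0.5735376  0.00909569 0.31744409] [0.31892558 0.32375032]
```

View pics/s2.png

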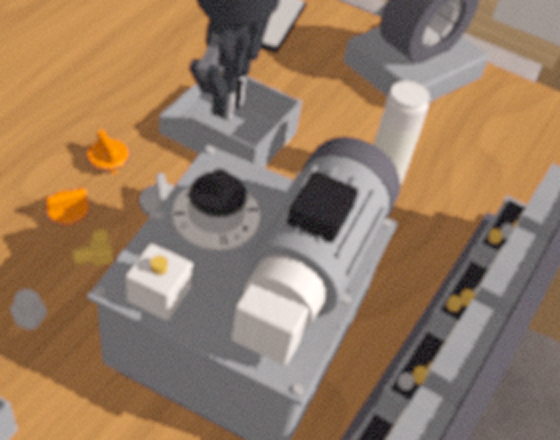

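Both cameras independently put the fingertips about 9 mm behind the reported TCP. The interface text says 25 mm ahead, so the tool is effectively 34 mm shorter than documented. That explains the missed grasp. I'll correct for it, keeping a force guard on the descent.

```bash
cat >> h.py <<'E'
TIP=.0093  # measured: fingertips (nearly shut) stand this far BEHIND the reported TCP (z up)
def st(l): s=r.read_state(); print(l,round(s['time_s'],2),np.round(s['eef_pos'],4),np.round(s['contact_force'],1),round(s['grip_width'],4),round(s['grip_force'],1))
E
python3 - <<'E'
from h import *
command_gripper(.04)
print(r.move_straight([.5915,.0387,.204-TIP],speed=.1,max_force=8)); st('down')
command_gripper(.01,25); st('grip')
r.move_straight([.5915,.0387,.275],speed=.1); st('lift')
im=grab('wrist'); save('w3.png',im[0],1)
E
```

```text
False
down 9.93 [0.5919 0.0387 0.1954] [-1.1 -0.4  0.1] 0.0396 0.0
grip 10.22 [0.5918 0.0387 0.1953] [ 1.1 -0.6  2. ] 0.0203 25.4
lift 11.18 [0.5911 0.0387 0.2742] [0.7 0.3 0.1] 0.0205 25.4
```

View pics/w3.png

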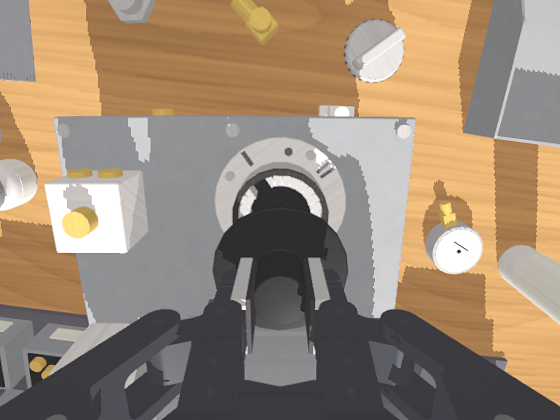

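Run:
```python
from h import *
q=down(np.radians(97)); x,y=.438,.311
r.reach([x,y,.14],q); st('over')
r.move_straight([x,y,.022],speed=.1)
print(r.move_straight([x,y,.010],speed=.02,max_force=3)); st('set')
command_gripper(.045); r.hold(.1); st('open')
r.move_straight([x,y,.11],speed=.12); st('up')
g=grab('wrist'); save('w4.png',g[0],1); W=cloud(g)
m=(np.hypot(W[...,0]-x,W[...,1]-y)<.035)&(W[...,2]>.03)&(W[...,2]<.055); Q=W[m]; print(len(Q),np.median(Q,0),Q[:,2].max(),cv2.minEnclosingCircle(Q[:,:2].astype(np.float32)))
```

```text
over 12.51 [0.4392 0.3106 0.1405] [ 0.5 -0.2 -0.7] 0.0204 25.4
True
set 14.32 [0.4381 0.3111 0.0134] [-0.5 -0.7  6.1] 0.0201 25.9
open 14.78 [0.4376 0.3108 0.0128] [-0.3  0.5  0.2] 0.045 0.0
up 15.73 [0.4375 0.3108 0.1093] [-1.5  0.7 -0.7] 0.0451 0.0
999 [0.43579562 0.31060304 0.04306665] 0.04563954290759456 ((0.43745434284210205, 0.3107984960079193), 0.011273739859461784)
```

View pics/w4.png

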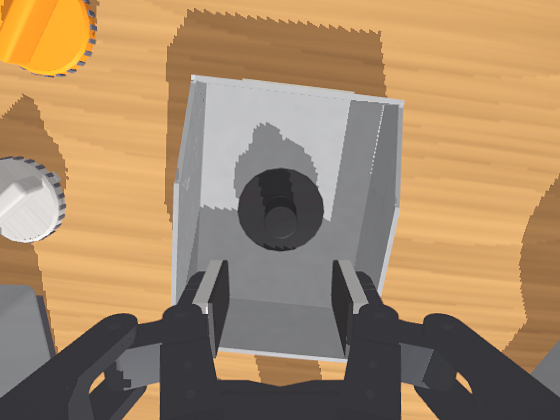

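The plug stands upright in the bin, with its knob centred at (280,215). Next is the cap: measure from above, then grip.

Run:
```python
from h import *
a=.748
r.reach([.4537,.1217,.13],down(a)); st('over'); r.hold(.1)
g=grab('wrist'); W=cloud(g)
f=lambda P:P[:,:2].astype(np.float32)
def near(c,rad,z0,z1):
    m=(np.hypot(W[...,0]-c[0],W[...,1]-c[1])<rad)&(W[...,2]>z0)&(W[...,2]<z1); return W[m]
Q=near((.4537,.1217),.045,.041,.05); (c,wh,ang)=cv2.minAreaRect(f(Q)); bp=cv2.boxPoints((c,wh,ang))
e=[bp[1]-bp[0],bp[2]-bp[1]]; e=max(e,key=np.linalg.norm); w=np.arctan2(e[1],e[0]); w=(w+np.pi/2)%np.pi-np.pi/2
print(len(Q),c,wh,w,np.median(Q[:,2]))
Q=near((.4537,.1217),.045,.018,.027); print(cv2.minEnclosingCircle(f(Q)))
assert abs(c[0]-.4537)<.004 and abs(c[1]-.1217)<.004 and abs(w+.823)<.08
a=w+np.pi/2
r.move_straight([*c,.05],down(a),speed=.12)
print(r.move_straight([*c,.027-TIP],speed=.06,max_force=8)); st('down')
command_gripper(.004,60); st('grip')
zc=r.read_state()['eef_pos'][2]
r.move_straight([*c,.12],speed=.15); st('lift'); print('c',c,'a',a,'zc',zc)
```

```text
over 16.57 [0.4537 0.1221 0.1297] [0.1 0.7 0.6] 0.0451 0.0
1295 (0.45256373286247253, 0.12267479300498962) (0.011834047734737396, 0.0554153174161911) -0.8275109 0.0448415274228679
((0.45256686210632324, 0.12219815701246262), 0.032260287553071976)
False
down 18.23 [0.4526 0.1227 0.0176] [-0.2  0.2 -0.5] 0.0452 0.0
grip 18.62 [0.4529 0.1227 0.0182] [-0.9  0.2  4.5] 0.0107 60.5
lift 19.46 [0.4519 0.1226 0.1192] [ 0.1  0.3 -1.1] 0.0104 59.7
c (0.45256373286247253, 0.12267479300498962) a 0.7432855 zc 0.01819984615152966
```

Run:
```python
from h import *
import pickle
a=.738+np.pi/2; q=down(a)
r.move_straight([.452,.1226,.30],speed=.25)
r.reach([.632,.076,.34],q); r.hold(.1); st('view')
g=grab('wrist'); pickle.dump(g,open('w5.pkl','wb')); save('w5.png',g[0],1.4)
W=cloud(g)
m=(np.hypot(W[...,0]-.5915,W[...,1]-.0386)<.04)&(W[...,2]>.190)&(W[...,2]<.202); Q=W[m]
print(len(Q),Q.mean(0),cv2.minEnclosingCircle(Q[:,:2].astype(np.float32)))
```

```text
view 21.9 [0.6317 0.0762 0.3399] [-0.   0.3 -1.6] 0.0108 59.7
2821 [0.59127034 0.03846152 0.19490054] ((0.5918813347816467, 0.03852458298206329), 0.03273559734225273)
```

View pics/w5.png

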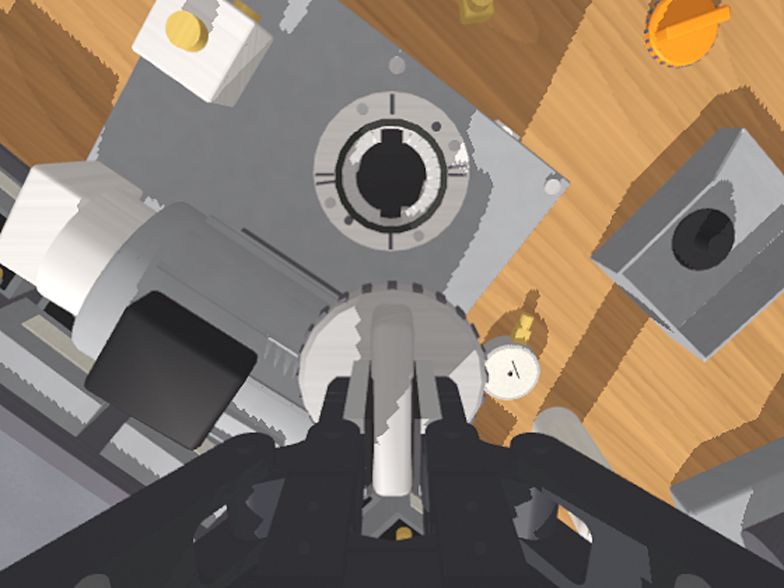

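The neck is open. Its notches are at (392,130) and (391,213), the ribs at (392,104) and (391,241), and the held wing is vertical and in line with them. I'll measure both the neck and the cap in hand from this same picture.

Run:
```python
from h import *
import pickle
g=pickle.load(open('w5.pkl','rb')); W=cloud(g)
def pr(A,B,z):
    p,q=[onplane(g,u/1.4,v/1.4,z)[:2] for u,v in(A,B)]; d=p-q; print((p+q)/2,np.linalg.norm(d),np.arctan2(d[1],d[0])%np.pi)
pr((392,104),(391,241),.166); pr((392,129),(391,215),.193); pr((436,127),(348,220),.167)
t=np.array([.6317,.0762])
m=(np.hypot(W[...,0]-t[0],W[...,1]-t[1])<.05)&(W[...,2]>.338)&(W[...,2]<.348); Q=W[m]
print('disc',len(Q),np.median(Q[:,2]),cv2.minEnclosingCircle(Q[:,:2].astype(np.float32)))
m=(np.abs(W[...,2]-.3665)<.003)&(np.hypot(W[...,0]-t[0],W[...,1]-t[1])<.04); m[:,:int(370/1.4)]=0;m[:,int(415/1.4):]=0; m[int(500/1.4):]=0
Q=W[m][:,:2]; c=Q.mean(0); u,s,vt=np.linalg.svd(Q-c); d=vt[0]; l=(Q-c)@d
print('wing',len(Q),c+d*(l.min()+l.max())/2,l.max()-l.min(),np.arctan2(d[1],d[0])%np.pi,c-t)
```

```text
[0.59190302 0.03946707] 0.08544255598617954 0.7306179142353915
[0.58981599 0.03763945] 0.049106253530810155 0.7261913455858795
[0.59195254 0.03902637] 0.08043995526122916 3.1114629276716377
disc 6189 0.34460310636333835 ((0.6316691637039185, 0.07660974562168121), 0.03238143026828766)
wing 3449 [0.63181039 0.07621485] 0.055904046142697006 0.7438694417477494 [-0.00197926 -0.00190807]
```

Run:
```python
from h import *
a=.731+np.pi/2-.003; q=down(a); x,y=.5919,.0388
r.move_straight([x,y,.25],q,speed=.1); r.hold(.15); st('above')
print(r.move_straight([x,y,.214],speed=.06,max_force=5)); st('near')
print(r.move_straight([x,y,.2045],speed=.02,max_force=5)); st('in')
s=r.read_state()
if s['eef_pos'][2]<.2065:
    print(r.move_straight([x,y,.1990],speed=.01,max_force=9)); st('pressed'); r.hold(.2); st('settled')
print(r.read_state()['torque'])
```

```text
above 23.3 [0.5922 0.039  0.2504] [ 1.3 -0.5 -0.5] 0.0107 59.7
False
near 24.05 [0.5921 0.0388 0.2142] [ 0.5  1.1 -1.4] 0.0107 59.7
False
in 24.68 [0.5919 0.0388 0.2044] [ 0.1 -1.1 -0.8] 0.0104 59.7
False
pressed 25.38 [0.5921 0.0388 0.1995] [-0.8  0.1  3.9] 0.0101 60.5
settled 25.57 [0.5921 0.0388 0.1992] [-0.8 -0.5  4.8] 0.0102 60.5
[0.01167524 0.11094313 0.00029249]
```

The lugs are in and the seal is compressed with about 6 N at the expected depth. Now turning clockwise in steps.

Run:
```python
from h import *
import pickle
x,y=.5919,.0388
a0=.731+np.pi/2-.003
for k in range(1,6):
    a=a0-.15*k
    sol=r.solve_ik([x,y,.1990],down(a)); r.movej(sol); s=r.read_state()
    st(k); print('  tq',np.round(s['torque'],2)); 
    if abs(s['torque'][2])>1.2 or np.linalg.norm(s['contact_force'])>30: print('STOP');break
r.hold(.3); st('end')
v=Ro.from_quat(r.read_state()['eef_rot']).as_matrix()[:,1]; print('wing',(np.arctan2(v[1],v[0])-np.pi/2))
g=grab('wrist'); pickle.dump(g,open('w6.pkl','wb')); save('w6.png',g[0],1.4)
```

```text
1 25.84 [0.5922 0.0388 0.1992] [0.6 1.3 4.9] 0.0102 60.5
  tq [ 0.05  0.07 -0.09]
2 26.11 [0.5921 0.0388 0.1992] [0.7 0.6 5.3] 0.0105 60.6
  tq [ 0.01 -0.02 -0.11]
3 26.38 [0.5921 0.0388 0.1992] [-0.3  0.5  5.3] 0.0109 60.6
  tq [ 0.06 -0.   -0.12]
4 26.64 [0.5921 0.0388 0.1992] [0.2 0.1 4.9] 0.0106 60.6
  tq [ 0.06  0.05 -0.1 ]
5 26.91 [0.5921 0.0388 0.1992] [-0.2  0.4  4.5] 0.0106 60.6
  tq [-0.   -0.03 -0.11]
end 27.21 [0.5921 0.0388 0.1992] [-0.4  0.8  4.6] 0.0104 60.6
wing -0.015314730184595282
```

View pics/w6.png

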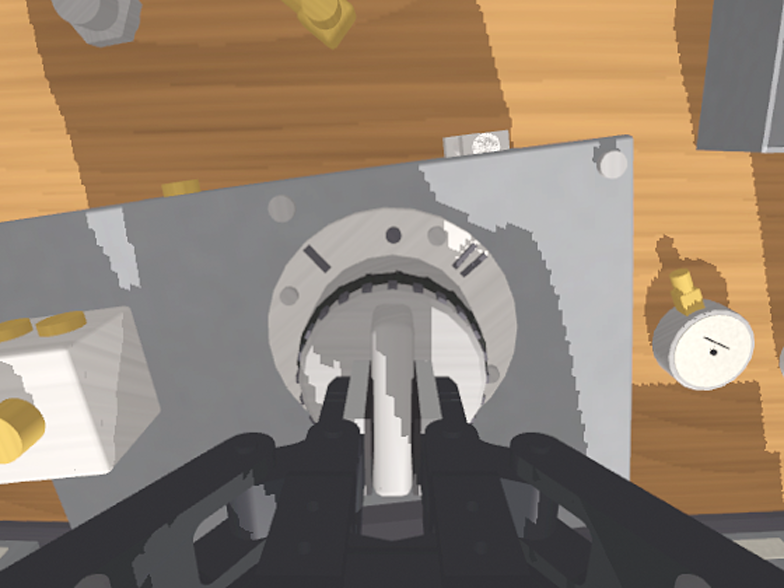

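The wing, at column 393, points straight at the half-way dot (393,235). The cap is fully down with a steady 4.6 N and is still gripped. Handing in.

```bash
python3 -c "
from h import *
print(r.finish_job())"
```

```text
the job is handed in; nothing more can be done
None
```

The job is handed in at about 27 s: the dust plug stands upright in the empty bin, and the gripper still holds the cap, pressed down and turned clockwise to the half-way dot; the first plug grasp closed on air because the fingertips measured about 9 mm behind the reported TCP rather than 25 mm ahead as documented, so I corrected for that.

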